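# Reset the stop screw of the strip jig

## Robot

A 6-joint arm with a two-finger parallel gripper is mounted at the origin on the work surface. World frame = base frame: x ahead of the robot, y to its left, z up, the work surface at z = 0. Lengths are in m, angles in rad, forces in N, time in s.
With the tool pointing down it reaches from about 0.4 to 0.825 m from the base axis. Payload 7 kg.
Tool frame: the origin (TCP) lies at the very end of the fingers, on their centre line; the grasp point (between the pads) lies 19 mm behind it; z points along the fingers, y is the line along which they close (so a half turn about z gives the same grasp; the last joint's range is limited). The gripper opens to 88 mm and grips with 3 to 60 N. Pads are 19 mm wide; open, the fingers measure 130 mm over their backs; the gripper's body (78 mm by 193 mm) begins 47 mm behind the grasp point.
Start: joints at [-0.992, 0.359, 0.012, 0, -1.224, -0.288], TCP at [0.194, -0.647, 0.227] pointing down, gripper open.
Joint ranges: [-3.07, 3.07], [-1.43, 2.12], [-1.02, 1.25], [-3.03, 1.67], [-3.05, -0], [-3.03, 3.03]. Speed limits (rad/s): [2.39, 2.39, 3.01, 3.14, 3.14, 3.14].

## Interface

Orientations are given as a unit quaternion [x, y, z, w].
In Python, from rig import robot, eyes, job gives the robot as it stands. Calls block until the motion is done:
- robot.goto(position, orientation): joint-space move of the TCP to a pose.
- robot.servo_line(position, frame=None, speed=0.15): straight line of the TCP; frame=None keeps the orientation; speed is the mean speed in m/s.
- robot.movej(angles): joint-space move.
- robot.set_gripper(opening): finger opening in m; the grip force is fixed at half the most; returns when the fingers have stopped.
- robot.wait(seconds).
- robot.ik(position, orientation): joint angles nearest the present ones, or None.
- eyes.read_camera(name): name is "scene" or "top" or "wrist"; returns a dict with "color" (384x512x3 uint8, red, green, blue), "fx", "fy", "cx", "cy" (pixels), "pose" (4x4, takes a point from camera to world coordinates). Camera axes: x right, y down, z forward; pixel columns grow to the right and rows downward; lengths in m; the calibration is good to about 2 mm. A picture is of the moment at which its call begins. There is no depth.
A pose or a line that the arm cannot do raises robot.PlanningError and nothing moves.
- job.finish_job(): hands the job in; it is judged then, once.
Readings, each from a call of its own:
- robot.read_t(): time.
- robot.read_q(): joint angles.
- robot.read_qd(): joint speeds.
- robot.read_tau(): joint torques, N m.
- robot.read_tool_pos(): TCP position.
- robot.read_tool_rot(): TCP orientation.
- robot.read_contact_force(): force on the tool from outside, world axes, zero at the start.
- robot.read_torque(): the same for the moment, N m.
- robot.read_grip_width(): finger opening in m.
- robot.read_grip_force(): force on a finger pad.
Only numpy, scipy, OpenCV 4.12 (cv2) and the standard library are available. Lean on these libraries where they do the work, as an engineer would, in place of code of your own. Each camera call takes 0.05 s, during which the arm holds its last target. There are 200 camera calls.

## Task

The stop screw of the small grey jig stands clear of the steel strip lying under it: back off its lever lock nut, which is only lightly nipped, by about an eighth of a turn, wind the stop screw down with its crank until the foot just bears on the strip with a light, definite pressure, then pull the lock nut firmly tight, tighter than it was, without forcing it. Touch nothing else on the table, leave the strip where it lies, and let go of everything at the end.

Things in the scene. Friction and masses are not known exactly. Their poses are not given: they have to be found in the camera images.
- jig: Small C-shaped bench jig of grey painted steel bolted to a dark base plate, fixed. Origin: under the vertical axis of the screw, at the underside of the base plate (on the board, 4 mm above the table). z up. Base plate 110 (x) by 200 (y) by 12 mm, centred 20 mm to +y; column (50 by 40 mm) 55 to 95 mm to +y of the axis; head 50 mm wide over it, its top 90 mm above the origin. The lock nut and the screw turn about the axis through the origin.
- jig_axis (a point): Point on the turning axis of nut and screw at the top of the jig's head, 90 mm above the jig's origin.
- nut_pin_top (a point): Centre of the top end of the nut's handle: an upright black round grip, 12 mm diameter, 25 mm tall, that spins freely, at the end of the flat steel lever of the lock nut, 75 mm from the axis. The lever's top is 108 mm above the jig's origin, the grip's top 133 mm. From above, clockwise tightens and anticlockwise loosens.
- locknut (a joint): Turn of the lock nut, rad: 0 at the start (only lightly nipped), grows as it is loosened (anticlockwise from above); stops at 1.3. Turned back, it meets the jig again between about 0.05 and 0.15 and is firmly tight between about -0.05 and -0.3, differently from start to start: feel it. It stays where it is left.
- nut_face: The underside of the lock nut (hidden, on the axis at the head's top). It rises 4.5 mm per rad of loosening; tight, it locks the screw. Running free the nut drags 2 to 3 N at its grip; once it bears, the pull rises by about 1 N per 0.03 rad, a little jerkily. A steady pull of 9 to 11 N at the grip is firmly tight; under 8 N is too little, over 15 N is forcing it.
- crank_pin_top (a point): Centre of the top end of the screw's crank grip: an upright black round grip, 12 mm diameter, 24 mm tall, that spins freely, at the end of the short crank, 30 mm from the axis. The crank's top is 134 mm above the jig's origin, the grip's top 158 mm; it stays at that height. From above, clockwise winds the foot down.
- screw (a joint): Turn of the stop screw, rad: 0 at the start, grows as it is wound down (clockwise from above); range -0.5 to 5. The foot goes down 2.55 mm per rad; it starts 3 to 9 mm clear of the strip. Free, it drags 2.5 to 3.3 N at the crank's grip; when the foot bears, this rises by about 1.5 N within 0.1 rad, which is right; 0.15 rad more is too much. It stays where left.
- screw_foot: The lower end of the stop screw with its round foot, 14 mm diameter, under the jig's head; it turns and descends with the crank. Its origin lies on the axis, 50 mm above the foot's underside.
- foot_bottom (a point): Centre of the underside of the screw's foot.
- strip: Flat steel mending strip, 90 by 18 by 4 mm, 60 g, a hole near each end, lying loose along x of the jig in the channel (1 mm side play, ridges 2.5 mm high) of an aluminium packing block under the screw. Origin: centre of its underside. The block's height differs from start to start.
- strip_top (a point): Centre of the strip's upper face.
- brace_a: Flat dark steel corner brace, arms 75 by 16 mm, 4 mm thick, loose on the board on the robot's side of the jig; a bystander. Origin: middle of the corner, underside.
- brace_b: Flat dark steel corner brace, arms 90 by 16 mm, 4 mm thick, loose on the board beyond the jig; a bystander. Origin: middle of the corner, underside.
- screwdriver: Screwdriver with an orange handle lying on the board; a bystander.
- bolt: Loose steel bolt, 56 mm long, lying on the board; a bystander.
- spacer: White plastic spacer ring, 28 mm diameter, 12 mm high; a bystander.
- screw_tray: Open grey plastic tray, 100 by 140 by 35 mm; a bystander.
There are look-alikes about, which are no part of the job. Several things have the shape of the strip; the one meant has the colours described above.

How it is judged:
On the way, in this order (a step that is already met when the one before it is completed fails the run):
1. the lock nut is loosened by at least 0.5 rad before the screw has been turned (value of joint locknut above 0.5 rad and value of joint screw between -0.25 and 0.25 rad), for 0.1 s.
2. the screw's foot bears on the strip (over 2 N) while the nut is still loose (contact force between screw_foot and strip above 2 N and value of joint locknut above 0.3 rad), for 0.2 s.
3. the lock nut is tight again: its face bears on the jig with over 32 N (contact force between nut_face and jig above 32 N), for 0.2 s.
At the end, for the whole second after the job is handed in: The nut's face bears on the jig with 32 to 130 N, the screw's foot bears on the strip with 2 to 40 N, the strip lies still within 8 mm of where it started, and the robot has let go (contact force between nut_face and jig above 32 N and contact force between screw_foot and strip between 2 and 40 N and distance of strip from where it was at the start of the episode below 0.008 m and linear speed of strip below 0.01 m/s); the robot touches nothing.
It fails at once if the screw's foot presses the strip with more than 40 N (contact force between screw_foot and strip above 40 N).
It fails at once if the lock nut is forced: its face bears on the jig with more than 130 N (contact force between nut_face and jig above 130 N).
It fails at once if the strip is shifted by more than 8 mm (distance of strip from where it was at the start of the episode above 0.008 m).
It fails at once if one of the other loose things on the table is pushed more than 20 mm (distance of any of brace_a, brace_b, screwdriver, bolt, spacer, screw_tray from where it was at the start of the episode above 0.02 m).
It also fails if it takes over 72 s, if anything falls off the work surface, if the arm or the gripper's body presses on something with over 40 N, if the wrist force passes 120 N, or if a joint passes its speed limit or range.

## Working session

There is one attempt and no reset: what is moved stays moved. The work goes in short steps, each a Python script; the robot and the scene stay as the last script left them, time stands still between calls to the robot, and variables do not carry over. Pictures are saved under pics/ and viewed, at most 10 in all, crops included, and the job is handed in when it is done.

```bash
ls; mkdir -p pics
python3 - <<'E'
from rig import robot,eyes,job
import cv2,numpy as np
for n in ["scene","top"]:
    c=eyes.read_camera(n); cv2.imwrite(f"pics/{n}0.png",c["color"][:,:,::-1]); print(n,c["fx"],c["fy"],c["cx"],c["cy"],np.round(c["pose"],4).tolist())
    np.savez(f"{n}0.npz",**c)
print(robot.read_tool_rot(),robot.read_t(),robot.read_contact_force())
E
```

```text
pics
scene 408.1112960955992 408.1112960955992 252.13232482829545 190.81066668810527 [[-0.4753, 0.6126, -0.6315, 1.1063], [0.8798, 0.3299, -0.3422, 0.2665], [-0.0013, -0.7183, -0.6957, 0.8062], [0.0, 0.0, 0.0, 1.0]]
top 395.6100501543282 395.6100501543282 257.96233062819215 185.33895394319902 [[-0.0158, -0.9918, 0.1266, 0.3232], [-0.9999, 0.0157, -0.0011, -0.1109], [-0.0009, -0.1266, -0.992, 1.1092], [0.0, 0.0, 0.0, 1.0]]
[-1.44850177e-01  9.89453311e-01  7.36004953e-04 -1.71392367e-04] 0.1 [-0.83531488  0.25205543 -1.07939673]
```

View pics/top0.png

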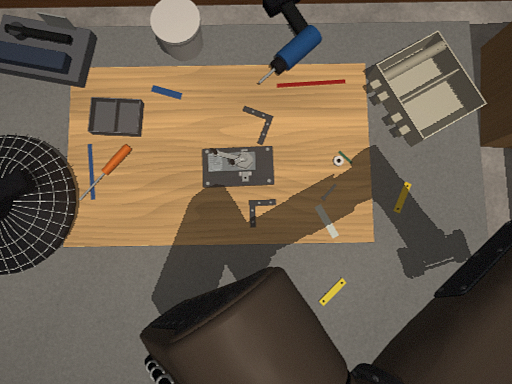

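View pics/scene0.png

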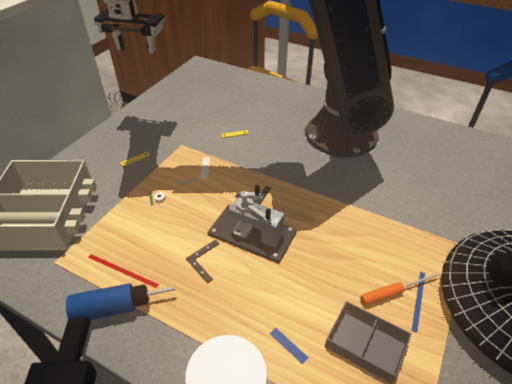

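The jig is the grey one on the dark plate: top view about (238,167), scene view about (254,225). The yellow, blue, red and white strips are look-alikes, because the strip meant is the steel one under the screw. I'll confirm this in an enlarged crop.

Run:
```python
import cv2,numpy as np
a=cv2.imread("pics/top0.png")[140:195,195:280]; b=cv2.imread("pics/scene0.png")[180:265,205:300]
A=cv2.resize(a,(800,int(55*800/85)),interpolation=cv2.INTER_CUBIC);cv2.imwrite("pics/ct.png",A)
cv2.imwrite("pics/cs.png",cv2.resize(b,(665,595),interpolation=cv2.INTER_CUBIC))
```

```text
(no output)
```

View pics/ct.png

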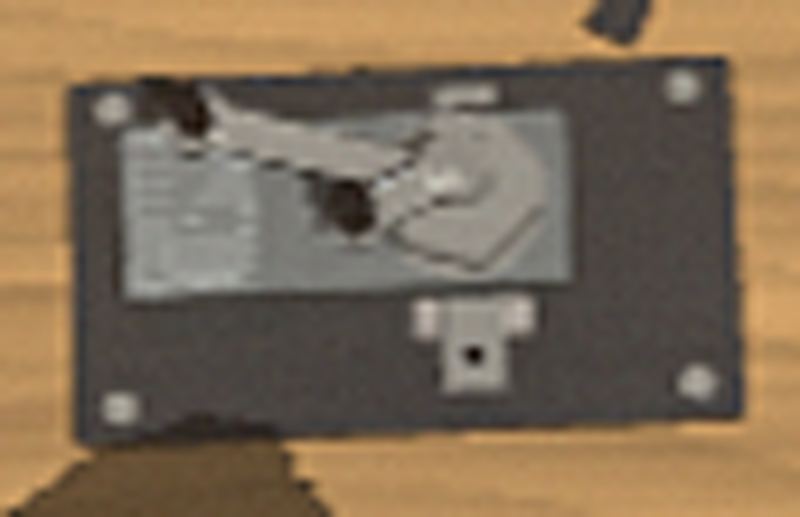

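View pics/cs.png

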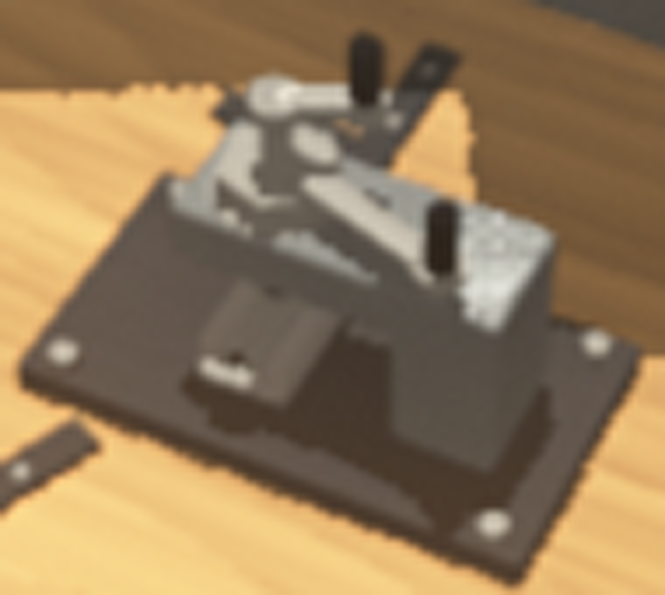

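```bash
cat > h.py <<'E'
import numpy as np
def ray(c,u,v):
    R=c["pose"][:3,:3]; d=R@np.array([(u-c["cx"])/c["fx"],(v-c["cy"])/c["fy"],1]); return c["pose"][:3,3],d/np.linalg.norm(d)
def onz(c,u,v,z):
    o,d=ray(c,u,v); return o+d*(z-o[2])/d[2]
def tri(c1,p1,c2,p2):
    A=0;b=0
    for c,p in((c1,p1),(c2,p2)):
        o,d=ray(c,*p); P=np.eye(3)-np.outer(d,d); A=A+P; b=b+P@o
    return np.linalg.solve(A,b)
E
python3 - <<'E'
from h import *
t=dict(np.load("top0.npz"));s=dict(np.load("scene0.npz"))
T=lambda u,v:(195+u/9.41,140+v/9.41); S=lambda u,v:(205+u/7,180+v/7)
P=np.array([onz(t,*T(*p),.016) for p in[(68,88),(725,60),(742,415),(78,443)]])
c=P.mean(0); yd=(P[0]+P[3]-P[1]-P[2]);yd/=np.linalg.norm(yd)
print(P.round(4).tolist(),"len",np.linalg.norm(P[0]-P[1]),np.linalg.norm(P[0]-P[3]))
ax=c-0.02*yd; print("axis",ax,"ydir",yd)
for n,a,b,z in(("nut",(165,100),(442,210),.137),("crank",(335,195),(366,42),.162)):
    q=onz(t,*T(*a),z);r=onz(s,*S(*b),z);m=tri(t,T(*a),s,S(*b))
    for k in(q,r,m): print(n,k.round(4),np.linalg.norm((k-ax)[:2]).round(4),np.arctan2(*(k-ax)[1::-1]).round(3))
E
```

```text
[[0.5675, 0.0434, 0.016], [0.5729, -0.1536, 0.016], [0.4655, -0.1564, 0.016], [0.4603, 0.0402, 0.016]] len 0.1970275106097509 0.10725743219444656
axis [ 0.51709121 -0.07661428  0.016     ] ydir [-0.0270602   0.99963381  0.        ]
nut [5.368e-01 5.000e-04 1.370e-01] 0.0795 1.321
nut [ 0.5363 -0.0016  0.137 ] 0.0775 1.32
nut [ 5.369e-01 -4.000e-04  1.381e-01] 0.0787 1.317
crank [ 0.5055 -0.0463  0.162 ] 0.0324 1.935
crank [ 0.5019 -0.0475  0.162 ] 0.0328 2.051
crank [ 0.5049 -0.0463  0.165 ] 0.0327 1.955
```

Top crop: nut grip top is near (212,151), crank grip near (231,161), and the screw axis near (241,160). The column is to the left, so jig y ≈ world +y. The steel strip and block show below the head. Next I'll move over the nut grip and take a close look.

```bash
cat >> h.py <<'E'
from rig import robot,eyes,job
import cv2
def down(th): # tool y (closing) at world angle th
    a=(th+np.pi/2)/2; return np.array([np.cos(a),np.sin(a),0,0])
E
python3 - <<'E'
from h import *
p=[.5363,-.0025,.22]
for th in(0,np.pi,-np.pi): print(th,robot.ik(p,down(th)))
th=min((0,np.pi),key=lambda t:abs(robot.ik(p,down(t))[5]) if robot.ik(p,down(t)) is not None else 9)
robot.goto(p,down(th)); robot.set_gripper(.04)
print(th,robot.read_t(),robot.read_tool_pos(),robot.read_q())
F=[]
for i in range(10): robot.wait(.02);F.append(robot.read_contact_force())
print(np.mean(F,0),np.std(F,0))
c=eyes.read_camera("wrist");np.savez("w0.npz",**c);cv2.imwrite("pics/w0.png",c["color"][:,:,::-1]);print(c["pose"].round(3).tolist())
E
```

```text
0 [ 0.36106917  0.13523796 -0.30333305  0.         -1.13222531  2.78052349]
3.141592653589793 [ 0.36106917  0.13523796 -0.30333305  0.         -1.13222531 -0.36106917]
-3.141592653589793 [ 0.36106917  0.13523796 -0.30333305  0.         -1.13222531 -0.36106917]
3.141592653589793 3.6333 [ 0.53628767 -0.00248788  0.22001473] [ 3.61094864e-01  1.35196728e-01 -3.03343747e-01 -8.25619755e-06
 -1.13223718e+00 -3.61102946e-01]
[ 0.02595204 -0.12021146 -0.33100983] [0.49328437 0.46201636 0.50050287]
[[-1.0, -0.0, 0.0, 0.535], [-0.0, 0.968, 0.25, -0.071], [-0.0, 0.25, -0.968, 0.377], [0.0, 0.0, 0.0, 1.0]]
```

View pics/w0.png

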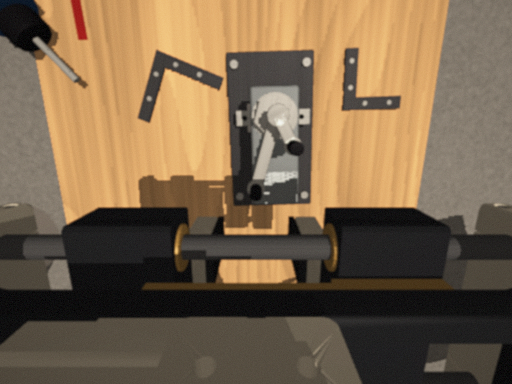

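Wrist view: crank grip is at about (296,148), nut grip at about (257,192), the boss at (278,115). I'll refine these with a dark mask.

Run:
```python
from h import *
c=dict(np.load("w0.npz"));g=c["color"].max(2)
im=cv2.resize(c["color"][90:215,215:325,::-1],None,fx=4.8,fy=4.8,interpolation=cv2.INTER_CUBIC);cv2.imwrite("pics/w0c.png",im)
m=(g<28).astype(np.uint8);m[:90]=0;m[206:]=0;m[:,:235]=0;m[:,312:]=0
n,l,st,ce=cv2.connectedComponentsWithStats(m)
for i in range(1,n):
    if st[i][4]>20: print(st[i],ce[i])
for n,p,z in(("nut",(257,193),.137),("crank",(296,149),.162),("boss",(278,115),.138)): print(n,onz(c,*p,z))
```

```text
[288 142   7  12  35] [290.22857143 146.6       ]
[249 185  12  16 148] [255.08783784 192.56756757]
nut [ 0.5336425  -0.00648236  0.137     ]
crank [ 0.50257113 -0.04965175  0.162     ]
boss [ 0.51561242 -0.07642104  0.138     ]
```

View pics/w0c.png

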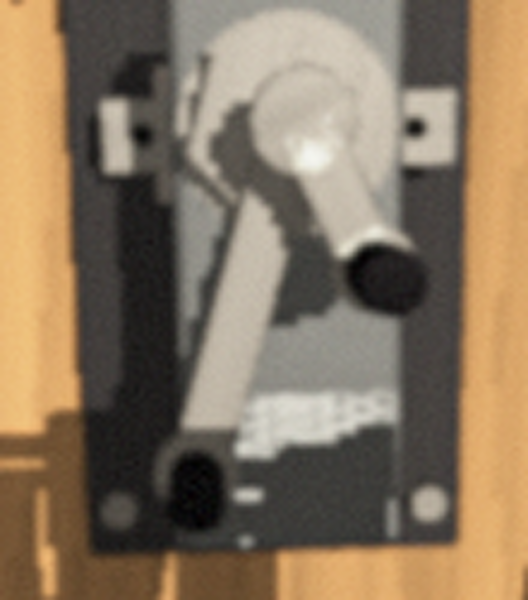

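```bash
cat >> h.py <<'E'
AX=np.array([.5163,-.0765]); Q=down(np.pi)
def F(n=10):
    f=[]
    for i in range(n): robot.wait(.015);f.append(robot.read_contact_force())
    return np.mean(f,0)
def pol(f,phi): # radial, tangential(anticlockwise)
    return np.array([f[0]*np.cos(phi)+f[1]*np.sin(phi),-f[0]*np.sin(phi)+f[1]*np.cos(phi)])
def at(r,phi,z,ax=AX): return [ax[0]+r*np.cos(phi),ax[1]+r*np.sin(phi),z]
E
python3 - <<'E'
from h import *
p=at(.075,1.32,.1165)
robot.servo_line(p,speed=.12); b=F(20); np.save("bias.npy",b); print(robot.read_t(),b)
t=robot.read_t();robot.set_gripper(0); print("grip",robot.read_t()-t,robot.read_grip_width(),robot.read_grip_force(),robot.read_tool_pos())
f=F(20)-b; print(f,pol(f,1.32))
t=robot.read_t(); phi=1.36; robot.servo_line(at(.075,phi,.1165),speed=.03); print(robot.read_t()-t); f=F()-b; print(f,pol(f,phi),robot.read_tool_pos(),robot.read_t())
E
```

```text
5.2 [-0.06900374  0.19488447 -0.08381217]
grip 0.5916999999999994 0.011330377023237298 29.997964203357697 [ 0.53545373 -0.00369697  0.11658854]
[ 2.58929932  0.55497047 -1.13255917] [ 1.1802088  -2.37056331]
0.25
[ 2.12152611  1.84898475 -0.97843444] [ 2.25196203 -1.68768619] [ 0.53184895 -0.0030233   0.11649629] 6.5417
```

Run:
```python
from h import *
b=np.load("bias.npy")
for phi in np.linspace(1.46,2.12,7):
    robot.servo_line(at(.075,phi,.1165),speed=.05); f=F(6)-b; print(round(phi,3),pol(f,phi).round(2),np.array(robot.read_tool_pos()).round(4),robot.read_grip_width().__round__(4))
print(robot.read_t())
```

```text
1.46 [3.2  0.68] [ 0.5241 -0.0019  0.1164] 0.0106
1.57 [2.67 0.37] [ 0.5159 -0.0016  0.1164] 0.0108
1.68 [2.  0.2] [ 0.5076 -0.0021  0.1164] 0.0112
1.79 [ 0.07 -0.11] [ 0.4995 -0.0035  0.1164] 0.0109
1.9 [-1.95  0.08] [ 0.4916 -0.0058  0.1164] 0.0111
2.01 [-3.86 -0.52] [ 0.4842 -0.0089  0.1164] 0.0109
2.12 [-5.33 -0.6 ] [ 0.4772 -0.0128  0.1165] 0.0107
9.4417
```

Run:
```python
from h import *
b=np.load("bias.npy");phi=2.12
for r in(.074,.073): 
    robot.servo_line(at(r,phi,.1165),speed=.03); f=F(10)-b; print(r,pol(f,phi).round(2),f.round(2))
print(robot.read_t())
robot.set_gripper(.035); print(F(10)-b, robot.read_tool_pos())
robot.servo_line(at(.073,phi,.19),speed=.15); 
robot.servo_line(at(.03,2.01,.19),speed=.15)
print(robot.read_t())
c=eyes.read_camera("top"); np.savez("t1.npz",**c)
c=eyes.read_camera("scene"); np.savez("s1.npz",**c)
a=c["color"][170:260,195:300,::-1]; cv2.imwrite("pics/s1.png",cv2.resize(a,None,fx=5.5,fy=5.5,interpolation=cv2.INTER_CUBIC))
```

```text
0.074 [ 3.41 -0.38] [-1.46  3.11 -0.14]
0.073 [10.44 -0.19] [-5.29  9.    2.69]
10.275
[-0.1581714  -0.16960163  0.12832861] [ 0.47817638 -0.01426686  0.11648445]
12.175
```

View pics/s1.png

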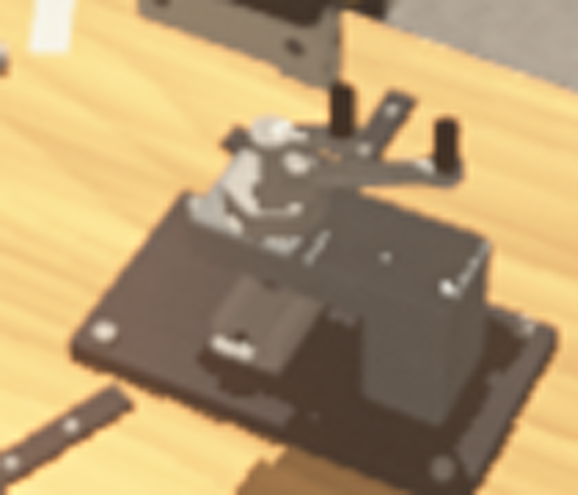

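The nut lever has swung to its loosened position (grip now at about (445,145) in the crop) and the crank is unmoved. Now for the crank.

```bash
sed -i 's/^AX=.*; Q/AX=np.array([.5178,-.0761]); Q/' h.py
python3 - <<'E'
from h import *
c0=2.01
robot.servo_line(at(.03,c0,.1405),speed=.12); b=F(20);np.save("bias2.npy",b);print(b.round(2))
robot.set_gripper(0); f=F(12)-b; print("grip",robot.read_grip_width(),pol(f,c0).round(2),f.round(2),robot.read_tool_pos(),robot.read_t())
for phi in c0-np.array([.05,.1,.2,.3,.45,.6,.75,.9]):
    robot.servo_line(at(.03,phi,.1405),speed=.03); f0=robot.read_contact_force()-b;f1=F(3)-b; f=F(6)-b
    print(round(phi,2),pol(f0,phi).round(2),pol(f1,phi).round(2),pol(f,phi).round(2),np.array(robot.read_tool_pos()).round(4))
print(robot.read_t(),robot.read_grip_width())
E
```

```text
[0.16 0.05 0.04]
grip 0.011251071591435322 [2.3  3.12] [-3.8   0.76  3.64] [ 0.504589   -0.04901217  0.14043773] 13.9
1.96 [2.33 2.99] [3.01 3.45] [2.76 3.35] [ 0.5064 -0.0483  0.1405]
1.91 [2.44 3.02] [2.64 2.73] [2.34 2.4 ] [ 0.5079 -0.0477  0.1405]
1.81 [2.24 2.54] [1.75 2.07] [1.64 1.79] [ 0.5109 -0.0469  0.1405]
1.71 [1.06 2.21] [1.17 2.19] [1.07 1.91] [ 0.5138 -0.0464  0.1405]
1.56 [0.05 2.1 ] [0.4  2.06] [0.17 1.39] [ 0.5183 -0.0461  0.1405]
1.41 [0.23 2.29] [-0.84  2.1 ] [-0.65  1.73] [ 0.5228 -0.0466  0.1405]
1.26 [-1.91  2.68] [-2.03  2.01] [-1.86  1.37] [ 0.5271 -0.0476  0.1405]
1.11 [-2.08  2.54] [-2.79  2.12] [-2.76  1.64] [ 0.5312 -0.0494  0.1405]
17.3 0.010907850319800728
```

```bash
sed -i 's/^AX=.*; Q/AX=np.array([.5171,-.0761]); Q/' h.py
python3 - <<'E'
from h import *
b=np.load("bias2.npy");h=[]
phi=1.087
while phi>-1.55:
    phi-=.06
    robot.servo_line(at(.03,phi,.1405),speed=.03); f=pol(F(8)-b,phi); h.append(f[1])
    print(round(phi,3),f.round(2),end="; ")
    if len(h)>4 and f[1]-np.median(h[-9:-1])>.75:
        f=pol(F(16)-b,phi); print("recheck",f.round(2))
        if f[1]-np.median(h[-9:-1])>.7: break
    if robot.read_t()>37: break
print(robot.read_t(),robot.read_grip_width(),robot.read_tool_pos())
E
```

```text
1.027 [-1.4   2.55]; 0.967 [-1.11  2.8 ]; 0.907 [-0.7   2.33]; 0.847 [-0.58  2.61]; 0.787 [-0.62  2.38]; 0.727 [-0.15  2.46]; 0.667 [-0.54  2.51]; 0.607 [-0.23  2.37]; 0.547 [-0.4   2.64]; 0.487 [-0.24  2.58]; 0.427 [0.06 2.69]; 0.367 [-0.18  2.28]; 0.307 [-0.17  2.43]; 0.247 [0.52 2.63]; 0.187 [-0.16  2.44]; 0.127 [0.15 2.48]; 0.067 [0.31 2.58]; 0.007 [0.41 2.61]; -0.053 [0.82 2.65]; -0.113 [0.59 2.71]; -0.173 [0.69 2.66]; -0.233 [0.69 2.4 ]; -0.293 [0.62 2.66]; -0.353 [0.55 3.51]; recheck [0.7  3.33]
-0.413 [-0.03  5.03]; recheck [0.13 4.96]
27.4167 0.011086799497312227 [ 0.54481267 -0.08784536  0.14058724]
```

Contact is clear: the pull rose from 2.55 to 5.0 N about 0.08 rad after onset. I'll let go of the crank and tighten the nut.

Run:
```python
from h import *
p=np.array(robot.read_tool_pos())
robot.set_gripper(.03); p[2]=.19; robot.servo_line(p,speed=.15)
phi=2.116; robot.servo_line(at(.075,phi,.19),speed=.2); robot.servo_line(at(.075,phi,.1160),speed=.12)
b=F(15);np.save("bias3.npy",b); print(b.round(2),robot.read_t())
robot.set_gripper(0); print(robot.read_grip_width(),pol(F(10)-b,phi).round(2),robot.read_t())
while phi>1.5:
    phi-=.1; robot.servo_line(at(.075,phi,.116),speed=.06); f=pol(F(4)-b,phi); print(round(phi,3),f.round(2),end="; ")
    if f[1]>5: break
print(robot.read_t(),robot.read_grip_width())
```

```text
[-0.21  0.07  0.17] 30.1583
0.01057776495234099 [2.49 1.97] 30.7917
2.016 [ 3.44 -0.08]; 1.916 [ 3.88 -0.39]; 1.816 [ 4.21 -0.03]; 1.716 [ 4.9  -0.15]; 1.616 [ 4.5  -0.43]; 1.516 [ 4.65 -0.61]; 1.416 [ 4.65 -0.33]; 33.1833 0.010881180479593872
```

Run:
```python
from h import *
b=np.load("bias3.npy"); phi=1.416
while phi>.96:
    phi-=.03; robot.servo_line(at(.0755,phi,.116),speed=.02); f=pol(F(10)-b,phi); print(round(phi,3),f.round(2),end="; ")
    if f[1]>7.0 or robot.read_t()>50: break
print(robot.read_t(),robot.read_grip_width(),robot.read_tool_pos())
```

```text
1.386 [3.96 3.11]; 1.356 [3.72 3.29]; 1.326 [3.63 3.89]; 1.296 [3.82 4.94]; 1.266 [3.61 5.46]; 1.236 [4.   5.92]; 1.206 [3.66 5.78]; 1.176 [4.06 8.08]; 36.65 0.010792023723154076 [ 0.54509826 -0.00626813  0.11616938]
```

Run:
```python
from h import *
b=np.load("bias3.npy"); phi=1.176
while phi>.96:
    phi-=.02; robot.servo_line(at(.0755,phi,.116),speed=.02); f=pol(F(14)-b,phi); print(round(phi,3),f.round(2),end="; ")
    if f[1]>9.6: break
print(pol(F(20)-b,phi),robot.read_t(),robot.read_grip_width())
```

```text
1.156 [ 4.7 10.2]; [ 4.828852   10.18174383] 37.4667 0.011189370816851847
```

Run:
```python
from h import *
p=np.array(robot.read_tool_pos()); robot.set_gripper(.035); p[2]=.22; robot.servo_line(p,speed=.15); robot.wait(.3)
print(F(10).round(2),robot.read_t())
c=eyes.read_camera("scene"); s=dict(np.load("s1.npz"))
a=np.hstack([s["color"][170:260,205:300],c["color"][170:260,205:300]])[:,:,::-1]; cv2.imwrite("pics/s2.png",cv2.resize(a,None,fx=4.2,fy=4.2,interpolation=cv2.INTER_CUBIC))
```

```text
[-0.04  0.17  0.11] 39.425
```

View pics/s2.png

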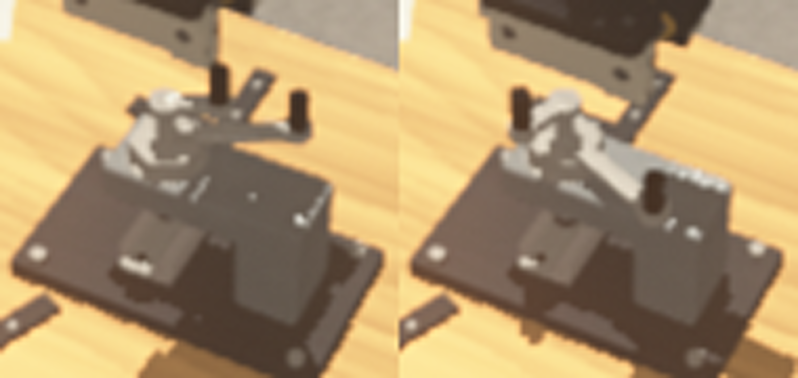

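The picture shows the crank wound round (grip at about (521,105)) and the nut lever back past its starting position (about (654,190)). The strip and block look unmoved, and the gripper is clear. Handing in.

```bash
python3 -c "
from rig import job
print(job.finish_job())"
```

```text
the job is handed in; nothing more can be done
None
```

I handed the job in at about 39 s, with no verdict returned: nut backed off about 0.8 rad, screw wound down until the pull rose from about 2.5 to 5.0 N (a little over the 1.5 N rise called right), nut pulled tight at about 10.2 N, strip apparently unmoved, gripper clear.

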